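Turn the seasoning carousel so the red-lidded pot faces front

TASK

On the steel kitchen counter, gently push the blue tabs on the rim of the wooden seasoning carousel with your fingertips, turning it either way until the pot with the red lid stands squarely in line with the yellow pointer on the carousel's foot, on the pointer's side, and stays there. Only push: do not grip or press hard on the carousel, do not spin it fast, and do not touch or lift any of the seasoning pots, which ride along in their places. Leave the lunch box, the mug and the rice tub where they are.

Things in the scene. Friction and masses are not known exactly. Their poses are not given: they have to be found in the camera images.
- foot: Fixed grey foot under the tray, a disc 170 mm wide, 14 mm high. Origin at the centre of its underside, on the counter and on the turning axis; z up. FRONT is its own -x: a flat arm runs out that way to a yellow pointer block lying on the counter, 10 mm high, 30 mm wide, 150 to 193 mm from the axis. Front points towards the robot, give or take 40 degrees.
- tray: Round pale-wood turntable, 230 mm wide, turning both ways without limit about the vertical axis of the foot; it rubs a little (about 1 N at the tabs when pushed slowly) and stops where it is left. Origin on the axis at its underside, 20 mm above the counter; x, y turn with it. Floor 8 mm, lip 18 mm above the origin. Six blue tabs on the rim, at its own angles 0, 60, .. 300 degrees from +x.
- tray_tab (a point): Push point on one of the six blue tabs (the one on the tray's +x), 138 mm from the axis, 35 mm above the counter; axes as the tray's. Each tab is an upright flat radial plate, 12 mm thick, reaching from 110 to 155 mm from the axis and from 22 to 60 mm above the counter. A closed fingertip pushed sideways against its flat turns the tray.
- red_pot_mid (a point): Middle (27 mm above its underside) of the pot with the RED lid: bring this one to the front. The four pots differ only in lid colour: white ceramic, 48 mm wide, 55 mm tall with the lid knob, about 150 g, loose on the tray floor, centre 62 mm from the axis, 90 degrees apart in any order, tops 83 mm above the counter.
- green_pot_mid (a point): Middle of the pot with the green lid (as the red one). Rides along.
- white_pot_mid (a point): Middle of the pot with the white lid (as the red one). Rides along.
- black_pot_mid (a point): Middle of the pot with the black lid (as the red one). Rides along.
- lunch_box: Loose white lunch box with green lid, 116 x 146 x 58 mm high, to the robot's left of the carousel. Origin at the centre of its underside. Not to be moved.
- mug: Loose blue mug, 76 mm in diameter, 85 mm tall, handle towards its own +y, to the robot's right of the carousel. Origin at the centre of its underside. Not to be moved.
- rice_tub: Loose white round tub with pink lid, 90 mm in diameter, 62 mm tall, to the robot's right, farther out than the mug. Origin at the centre of its underside. Not to be moved.
There are look-alikes about, which are no part of the job. What is shaped like the part that bears black_pot_mid but purple is not meant. Leave any purple look-alike of the part that bears white_pot_mid alone.

How it is judged:
At the end, for the whole second after the job is handed in: The red-lidded pot's centre is within 12 mm of the pointer's line (about 11 degrees), on the pointer's side of the axis; the tray is at rest; all four pots stand upright on the tray within 90 mm of its axis; lunch box, mug and rice tub stand upright within 15 mm of where they were (y of red_pot_mid in the frame of foot between -0.012 and 0.012 m and x of red_pot_mid in the frame of foot below -0.045 m and angular speed of tray below 0.06 rad/s and z of red_pot_mid in the frame of foot between 0.048 and 0.062 m and angle between each of red_pot_mid, green_pot_mid, white_pot_mid, black_pot_mid, lunch_box, mug, rice_tub's own z axis and vertical below 0.2 rad and horizontal distance between each of red_pot_mid, green_pot_mid, white_pot_mid, black_pot_mid and tray below 0.09 m and z of green_pot_mid in the frame of foot between 0.048 and 0.062 m and z of white_pot_mid in the frame of foot between 0.048 and 0.062 m and z of black_pot_mid in the frame of foot between 0.048 and 0.062 m and distance of each of lunch_box, mug, rice_tub from where it was at the start of the episode below 0.015 m); the robot touches nothing.
It fails at once if a seasoning pot is touched by the robot (contact force between any of the fingers, the arm and red_pot above 1 N or contact force between any of the fingers, the arm and green_pot above 1 N or contact force between any of the fingers, the arm and white_pot above 1 N or contact force between any of the fingers, the arm and black_pot above 1 N).
It fails at once if a seasoning pot is lifted, tipped or leaves its place on the tray (height (world z) of any of red_pot_mid, green_pot_mid, white_pot_mid, black_pot_mid above 0.065 m or angle between any of red_pot_mid, green_pot_mid, white_pot_mid, black_pot_mid's own z axis and vertical above 0.3 rad or horizontal distance between any of red_pot_mid, green_pot_mid, white_pot_mid, black_pot_mid and tray above 0.095 m).
It fails at once if the carousel is gripped or pressed hard (over 30 N) (contact force between any of the fingers, the arm and tray above 30 N).
It fails at once if the carousel is spun fast (over 2.5 rad/s) (angular speed of tray above 2.5 rad/s).
It fails at once if the lunch box, mug or rice tub is moved more than 20 mm, tipped or lifted (distance of any of lunch_box, mug, rice_tub from where it was at the start of the episode above 0.02 m or angle between any of lunch_box, mug, rice_tub's own z axis and vertical above 0.3 rad).
It also fails if it takes over 54 s, if anything falls off the work surface, if the arm or the gripper's body presses on something with over 40 N, if the wrist force passes 120 N, or if a joint passes its speed limit or range.

ROBOT

A 7-joint arm with a two-finger parallel gripper is mounted at the origin on the work surface. World frame = base frame: x ahead of the robot, y to its left, z up, the work surface at z = 0. Lengths are in m, angles in rad, forces in N, time in s.
With the tool pointing down it reaches from about 0.425 to 1.025 m from the base axis. Payload 3.6 kg.
Tool frame: the origin (TCP) lies midway between the tips of the shut fingers; the grasp point (between the pads) lies 19 mm behind it (bot.grip_depth is the distance from the TCP to the grasp point, in m); z points along the fingers, y is the direction in which the jaws open and shut (so a half turn about z gives the same grasp; the last joint's range is limited). The gripper opens to 85 mm and grips with 20 to 120 N. Pads are 22 mm wide; open, the fingers measure 114 mm over their backs; the gripper's body (76 mm by 85 mm) begins 54 mm behind the grasp point. The pads swing forward as they close: fully open they stand 13 mm farther back than shut.
Start: joints at [1.141, 0.591, 0.048, 1.609, -0.033, 0.943, -0.034], TCP at [0.24, -0.684, 0.231] pointing down, gripper open.
Joint ranges: [-2.69, 2.69], [-0.47, 2.24], [-1.27, 1.36], [0.19, 2.51], [-1.53, 4.68], [0.08, 2.07], [-3.09, 3.09]. Speed limits (rad/s): [2.57, 2.57, 3.14, 3.14, 3.14, 3.14, 3.14].

INTERFACE

Orientations are given as a unit quaternion [x, y, z, w].
In Python, from plant import bot gives the robot as it stands.
- The arm moves only by the tool apply_moves, never from a script. Its argument "commands" is text: rows parted by semicolons, each of 5 numbers parted by spaces: the finger opening in mm, from 0 to 85.4, then the shift along the tool's x, y, z each as a share of 0.2 m, from -1 to 1, then the turn about the tool's z as a share of 360 degrees, from -1 to 1. A call has 1 to 5 rows; each row is the pose to reach, as a shift and turn from the pose measured when the call began, along the tool's axes at that moment, turning the shorter way round; what a row does not reach only later rows make up. A row lasts 1/10 s, in which the tool goes at most 50 mm and 8.59 degrees, less where a joint would pass 70% of its speed; a pose out of reach is approached as far as the arm can. A call with a number of a shift or a turn outside -1 to 1 is refused whole. A call with a gripper value outside its range is refused whole. The fingers move at their own pace and stop on an object; "grip_force" is the grip in N (left out, the last holds). Time passes only in rows, so rows that repeat a pose let the fingers close. It gives the time, the measured TCP pose, the force and the opening at its end, in the units of the state.
- bot.sense(): the state, without advancing time (a new reading comes with each control period).
- bot.get_image(name): name is "scene" or "top"; returns a dict with "color" (480x640x3 uint8, red, green, blue), "range_z" (480x640 float32, m along the optical axis (not along the pixel's ray), 0 where there is no reading), "vfov" (degrees; the focal length in pixels is half the picture's height over the tangent of half this angle, whatever the lens; pixels are square), "cx", "cy" (the principal point, pixels), "k1" (the pictures are not rectified: a ray, as slopes to the right and down, at radius r is drawn at 1 + k1 r^2 times it, then the intrinsics apply), "rvec" (rotation vector, rad) and "tvec" (3), from world to camera coordinates, as OpenCV has them. Camera axes: x right, y down, z forward; pixel columns grow to the right and rows downward; lengths in m; the calibration is good to about 2 mm. A picture is of the moment at which its call begins.
- bot.sign_off(): hands the job in, once; it reports no verdict.
The state is a dict: "time": time; "joint_positions": joint angles; "joint_velocities": joint speeds; "effort": joint torques, N m; "eef_pos": TCP position; "eef_rot": TCP orientation; "wrist_force": force on the tool from outside, world axes, zero at the start; "wrist_torque": the same for the moment, N m; "finger_gap": finger opening in m.
Only numpy, scipy, OpenCV 4.12 (cv2) and the standard library are available. Lean on these libraries where they do the work, as an engineer would, in place of code of your own. Each camera call takes 0.05 s, during which the arm holds its last target. There are 200 camera calls.

## Working session

There is one attempt and no reset: what is moved stays moved. The work goes in short steps, Python scripts to look and compute and a tool call to move; the robot and the scene stay as the last step left them, time stands still between calls to the robot, and variables do not carry over. Pictures are saved under pics/ and viewed, about 8 in all and at most 12, crops included, and the job is handed in when it is done.

Besides the shell and the picture viewer there is one more tool, called after ">>>" as name(argument=value, ...) on one line, values as JSON. apply_moves: Moves the arm, as the interface text tells. Shift numbers are shares of 0.2 m and turn numbers shares of 360 degrees, none past 1 either way. Its arguments: {"type":"object","properties":{"commands":{"type":"string"},"grip_force":{"type":"number"}},"required":["commands"]}

```bash
mkdir -p pics; ls; cat > h.py <<'E'
import numpy as np, cv2
from plant import bot
def grab(n,save=None):
    im=bot.get_image(n)
    if save: cv2.imwrite('pics/'+save,im["color"][:,:,::-1])
    return im
def K(im):
    f=240/np.tan(np.radians(im["vfov"])/2)
    return np.array([[f,0,im["cx"]],[0,f,im["cy"]],[0,0,1.]]),np.array([im["k1"],0,0,0,0.])
def world(im,uv,z=None):
    """pixels -> world, by depth, or on plane z"""
    uv=np.array(uv,float).reshape(-1,2); k,d=K(im)
    n=cv2.undistortPoints(uv.reshape(-1,1,2),k,d).reshape(-1,2)
    R=cv2.Rodrigues(np.array(im["rvec"],float))[0]; t=np.array(im["tvec"],float).ravel()
    ray=np.c_[n,np.ones(len(n))]
    if z is None:
        s=im["range_z"][uv[:,1].round().astype(int),uv[:,0].round().astype(int)]
    else:
        c=-R.T@t; s=(z-c[2])/(ray@R)[:,2]
    return (ray*np.asarray(s)[:,None]-t)@R
def cloud(im):
    v,u=np.mgrid[0:480,0:640]
    return world(im,np.c_[u.ravel(),v.ravel()]).reshape(480,640,3)
E
python3 - <<'E'
from h import *
a=grab("scene","s0.png");b=grab("top","t0.png")
for i in(a,b):
    R=cv2.Rodrigues(np.array(i["rvec"],float))[0];print(-R.T@np.array(i["tvec"]).ravel(),i["vfov"],i["k1"])
s=bot.sense();print(s["time"],s["eef_pos"],s["eef_rot"],s["finger_gap"])
E
```

```text
pics
[1.19737176e+00 3.59029720e-05 7.02432483e-01] 54.704871900771195 0.018827127584357076
[0.35326092 0.01812814 1.10625159] 53.422521908710046 -0.11024534007368658
0.1 [ 0.239353   -0.68356215  0.23024428] [ 9.85845310e-01  1.67654346e-01 -2.35240613e-04 -9.95245955e-04] 0.08515598189743025
```

View pics/s0.png

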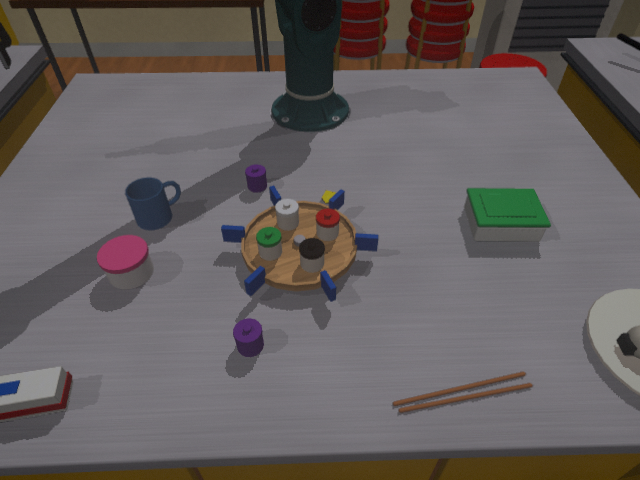

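View pics/t0.png

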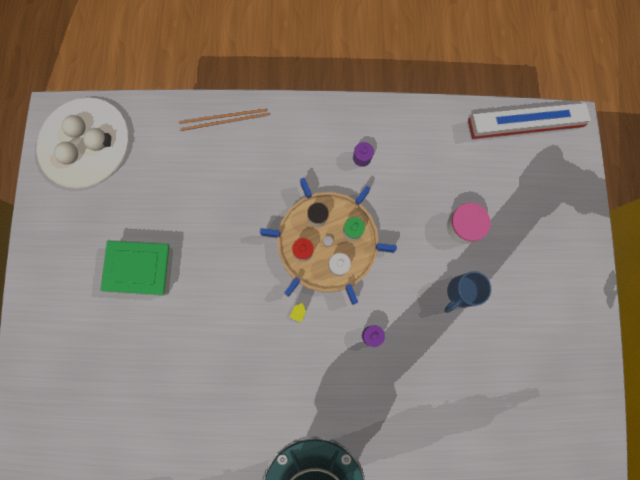

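The top view has the carousel hub at (328,240), the red lid at (303,248), the pointer at (299,313) and the tabs around the rim. The purple look-alikes are at (374,336) and (363,154). The only other red objects are the stools behind the robot, in the scene view.

```bash
cat >> h.py <<'E'
def measure(im):
    hsv=cv2.cvtColor(im["color"],cv2.COLOR_RGB2HSV); P=cloud(im)
    box=np.zeros((480,640),bool); box[150:345,235:425]=1
    m=lambda lo,hi:(cv2.inRange(hsv,lo,hi)>0)&box
    out={}
    red=m((0,150,90),(6,255,255))|m((174,150,90),(180,255,255))
    for n,mk,z in(("yellow",m((24,150,120),(34,255,255)),.010),("red",red,.078),("green",m((50,150,50),(75,255,255)),.078),("blue",m((105,150,60),(122,255,255)),None)):
        c,l,st,ce=cv2.connectedComponentsWithStats(mk.astype(np.uint8))
        for i in range(1,c):
            if st[i,4]<40: continue
            if z is None:
                q=P[l==i]; q=q[q[:,2]>.05]
                if len(q)>10: out.setdefault(n,[]).append(np.median(q,0).round(4))
            else: out.setdefault(n,[]).append(np.r_[world(im,ce[i],z)[0],np.median(P[l==i][:,2]),st[i,4]].round(4))
    return out
def tray(im):
    o=measure(im); b=np.array(o["blue"])[:,:2]
    return o,b
E
python3 - <<'E'
from h import *
im=grab("top"); o=measure(im)
for k,v in o.items(): print(k,*v,sep='\n ')
b=np.array(o["blue"])
A=np.c_[2*b[:,:2],np.ones(len(b))]; s=np.linalg.lstsq(A,(b[:,:2]**2).sum(1),rcond=None)[0]
c=s[:2];print("centre",c,"r",np.sqrt(s[2]+c@c), "hub px",world(im,[[328,240]],.06))
for n,p in [("y",o["yellow"][0]),("r",o["red"][0])]+[("b",q) for q in b]:
    d=p[:2]-c;print(n,np.hypot(*d).round(4),np.degrees(np.arctan2(d[1],d[0])).round(1))
print("purple",world(im,[[374,336],[363,154]],.05),"mug,tub,box",world(im,[[469,290],[471,222],[136,268]],.06))
cv2.imwrite('pics/t1.png',cv2.resize(im["color"][150:345,235:425,::-1],None,fx=3,fy=3))
E
```

```text
yellow
 [3.902e-01 3.780e-02 1.000e-02 9.400e-03 1.750e+02]
red
 [5.267e-01 2.860e-02 7.800e-02 7.590e-02 3.470e+02]
green
 [ 5.745e-01 -8.450e-02  7.800e-02  7.550e-02  2.460e+02]
blue
 [0.6704 0.0249 0.0594]
 [ 0.6548 -0.1065  0.0589]
 [0.5656 0.1022 0.0596]
 [ 0.5347 -0.1579  0.0592]
 [0.445  0.0509 0.0591]
 [ 0.429  -0.0789  0.0595]
centre [ 0.5499792  -0.02777744] r 0.1311643099111025 hub px [[ 0.54876225 -0.02782855  0.06      ]]
y 0.1727 157.7
r 0.061 112.4
b 0.1314 23.6
b 0.1311 -36.9
b 0.1309 83.1
b 0.131 -96.7
b 0.1312 143.2
b 0.1313 -157.1
purple [[ 0.33784701 -0.12969551  0.05      ]
 [ 0.75721159 -0.11021419  0.05      ]] mug,tub,box [[ 0.43838327 -0.34378534  0.06      ]
 [ 0.5942887  -0.35662026  0.06      ]
 [ 0.480798    0.39842956  0.06      ]]
```

View pics/t1.png

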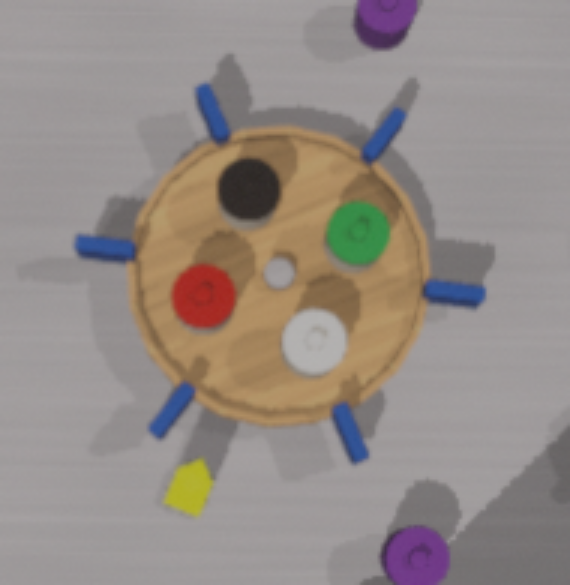

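Red is at 112.4° and the pointer at 157.7°, so the tray needs about +45° counter-clockwise. I'll push the 83° tab (0.566, 0.102) towards the robot from its far side, which is clear. Now I'll shut the fingers and travel high.

>>> apply_moves(commands="0 0.87 -0.87 0 0.0536;0 0.87 -0.87 0 0.0536;0 0.87 -0.87 0 0.0536;0 0.87 -0.87 0 0.0536;0 0.87 -0.87 0 0.0536")

```text
time: 0.65
eef_pos: [0.3469, -0.4594, 0.2304]
eef_rot: [1.0, 0.0, -0.0, -0.001]
wrist_force: [1.0, 0.5, -0.6]
finger_gap: 0.0124
```

>>> apply_moves(commands="0 0.5 -1 0 0;0 0.5 -1 0 0;0 0.5 -1 0 0;0 0.5 -1 0 0;0 0.5 -1 0 0")

```text
time: 1.15
eef_pos: [0.4486, -0.2544, 0.2307]
eef_rot: [1.0, 0.003, -0.0, -0.002]
wrist_force: [-0.3, -0.3, 0.1]
finger_gap: -0.0002
```

>>> apply_moves(commands="0 0.5 -1 0 0;0 0.5 -1 0 0;0 0.5 -1 0 0;0 0.5 -1 0 0;0 0.5 -1 0 0")

```text
time: 1.65
eef_pos: [0.549, -0.0486, 0.2317]
eef_rot: [1.0, 0.006, 0.0, -0.003]
wrist_force: [0.4, -0.9, 0.8]
finger_gap: 0.0004
```

>>> apply_moves(commands="0 0.43 -0.81 0 0;0 0.43 -0.81 0 0;0 0.43 -0.81 0 0;0 0.43 -0.81 0 0;0 0.43 -0.81 0 0")

```text
time: 2.15
eef_pos: [0.6348, 0.1234, 0.2326]
eef_rot: [1.0, 0.011, 0.002, -0.006]
wrist_force: [-1.2, 0.1, -0.2]
finger_gap: 0.0003
```

>>> apply_moves(commands="0 0 0 0.15 0;0 0 0 0.35 0;0 0 0 0.55 0;0 0 0 0.7 0;0 0 0 0.7 0")

```text
time: 2.65
eef_pos: [0.631, 0.1234, 0.0881]
eef_rot: [1.0, 0.011, -0.003, -0.005]
wrist_force: [-0.7, 0.6, -0.7]
finger_gap: 0.0005
```

```bash
python3 - <<'E'
from h import *
a=grab("scene"); print(bot.sense()["eef_pos"])
cv2.imwrite('pics/s1.png',cv2.resize(a["color"][140:320,200:420,::-1],None,fx=3,fy=3))
E
```

```text
[0.63318127 0.12391122 0.09068922]
```

View pics/s1.png

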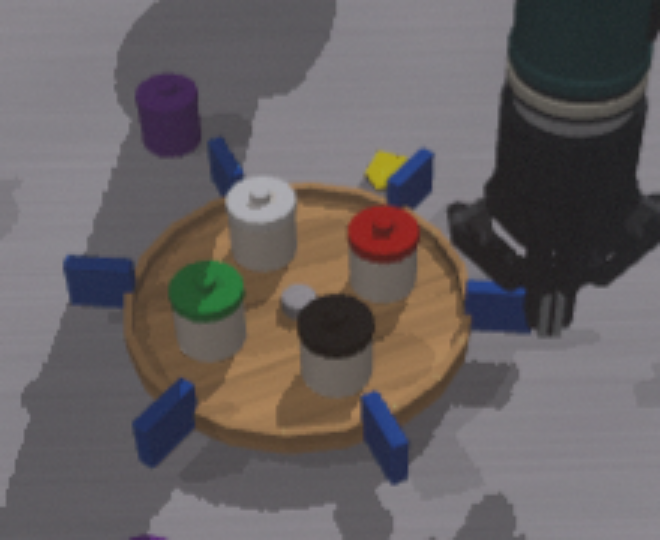

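The fingertip at crop (550,325) is just outside and on the far side of the wanted tab at (495,305), clear of the pots. Now I'll lower it and come up to the tab.

>>> apply_moves(commands="0 0 0.02 0.1 0;0 0 0.05 0.2 0;0 0 0.05 0.25 0;0 -0.06 0.05 0.25 0;0 -0.11 0.05 0.25 0")

```text
time: 3.2
eef_pos: [0.611, 0.1143, 0.0418]
eef_rot: [1.0, 0.011, -0.0, -0.005]
wrist_force: [0.0, 0.6, 0.3]
finger_gap: 0.0002
```

>>> apply_moves(commands="0 -0.02 0 0 0;0 -0.05 0 0 0;0 -0.08 0 0 0;0 -0.11 0 0 0;0 -0.14 0 0 0")

```text
time: 3.7
eef_pos: [0.5833, 0.114, 0.0422]
eef_rot: [1.0, 0.011, 0.0, -0.006]
wrist_force: [1.2, 0.7, 0.8]
finger_gap: -0.0
```

>>> apply_moves(commands="0 -0.04 -0.005 0 0;0 -0.08 -0.01 0 0;0 -0.12 -0.01 0 0;0 -0.16 -0.015 0 0;0 -0.2 -0.015 0 0")

```text
time: 4.2
eef_pos: [0.5425, 0.1162, 0.0422]
eef_rot: [1.0, 0.011, 0.0, -0.006]
wrist_force: [0.3, -0.2, 0.3]
finger_gap: 0.0001
```

>>> apply_moves(commands="0 -0.03 0 0 0;0 -0.06 0.005 0 0;0 -0.09 0.01 0 0;0 -0.12 0.015 0 0;0 -0.15 0.02 0 0")

```text
time: 4.7
eef_pos: [0.5123, 0.1115, 0.0421]
eef_rot: [1.0, 0.011, 0.001, -0.006]
wrist_force: [0.8, 1.1, -0.3]
finger_gap: -0.0001
```

```bash
cat > st.py <<'E'
from h import *
c=np.array([.5500,-.0278]); im=grab("top"); o=measure(im)
ang=lambda p:np.degrees(np.arctan2(*(p[:2]-c)[::-1])).round(1)
for k,v in o.items(): print(k,[(ang(p),round(np.hypot(*(p[:2]-c)),4)) for p in v])
s=bot.sense();p=np.array(s["eef_pos"]);print(p,ang(p),np.hypot(*(p[:2]-c)),s["time"],s["wrist_force"])
cv2.imwrite('pics/cur.png',cv2.resize(im["color"][150:345,235:425,::-1],None,fx=3,fy=3))
E
python3 st.py
```

```text
yellow [(np.float64(157.7), np.float64(0.1725))]
red [(np.float64(143.6), np.float64(0.061))]
green [(np.float64(-35.9), np.float64(0.0618))]
blue [(np.float64(-6.0), np.float64(0.1308)), (np.float64(53.8), np.float64(0.132)), (np.float64(-66.0), np.float64(0.1317)), (np.float64(-125.8), np.float64(0.1314)), (np.float64(173.5), np.float64(0.1311))]
[0.51051641 0.1110637  0.04197053] 105.9 0.14436786550499955 4.75 [-1.01615629 -0.03209055 -0.71429417]
```

The tray follows smoothly and red is now at 143.6°. It needs about 14° more, so I'll push slower.

>>> apply_moves(commands="0 -0.035 0.01 0 0;0 -0.07 0.022 0 0;0 -0.1 0.035 0 0;0 -0.125 0.048 0 0;0 -0.14 0.057 0 0")

```text
time: 5.25
eef_pos: [0.4819, 0.0986, 0.0419]
eef_rot: [1.0, 0.011, -0.001, -0.005]
wrist_force: [1.4, -0.5, 0.0]
finger_gap: -0.0002
```

```bash
python3 st.py
```

```text
yellow [(np.float64(157.5), np.float64(0.1728))]
red [(np.float64(157.0), np.float64(0.0608))]
green [(np.float64(-22.9), np.float64(0.0623))]
blue [(np.float64(7.0), np.float64(0.1344)), (np.float64(-52.5), np.float64(0.132)), (np.float64(67.4), np.float64(0.1366)), (np.float64(-112.0), np.float64(0.1327)), (np.float64(-173.1), np.float64(0.1311))]
[0.48139069 0.09827821 0.04181039] 118.6 0.14353728063521995 5.3 [0.94494497 0.01867073 0.03434132]
```

Red is at 157.0° against the pointer's 157.5°. Next I'll back off the tab, move outward and lift clear.

>>> apply_moves(commands="0 0.05 -0.03 0 0;0 0.1 -0.1 0 0;0 0.15 -0.25 0 0;0 0.15 -0.4 0 0;0 0.15 -0.4 0 0")

```text
time: 5.8
eef_pos: [0.5116, 0.1872, 0.0428]
eef_rot: [1.0, 0.015, 0.0, -0.008]
wrist_force: [0.6, 0.0, 0.0]
finger_gap: 0.0005
```

>>> apply_moves(commands="0 0 0 -0.2 0;0 0 0 -0.4 0;0 0 0 -0.6 0;0 0 -0.2 -0.8 0;0 0 -0.5 -0.8 0")

```text
time: 6.3
eef_pos: [0.5134, 0.2692, 0.2084]
eef_rot: [1.0, 0.011, 0.005, -0.009]
wrist_force: [1.9, 0.6, -0.2]
finger_gap: 0.0001
```

>>> apply_moves(commands="0 0 -0.2 0 0;0 0 -0.2 0 0;0 0 -0.2 0 0;0 0 -0.2 0 0;0 0 -0.2 0 0")

```text
time: 6.8
eef_pos: [0.5127, 0.3072, 0.2086]
eef_rot: [1.0, 0.01, 0.004, -0.008]
wrist_force: [-0.9, -0.8, -0.4]
finger_gap: 0.0001
```

```bash
python3 st.py
```

```text
yellow [(np.float64(157.7), np.float64(0.1728))]
red [(np.float64(157.6), np.float64(0.0608))]
green [(np.float64(-20.4), np.float64(0.0614))]
blue [(np.float64(8.2), np.float64(0.1301)), (np.float64(-52.1), np.float64(0.1334)), (np.float64(67.5), np.float64(0.1317)), (np.float64(-112.0), np.float64(0.1351)), (np.float64(127.9), np.float64(0.1311)), (np.float64(-172.1), np.float64(0.1291))]
[0.5126789  0.30728329 0.20871201] 96.4 0.33715527367763254 6.85 [ 0.18678746 -0.53377473  0.33809862]
```

View pics/cur.png

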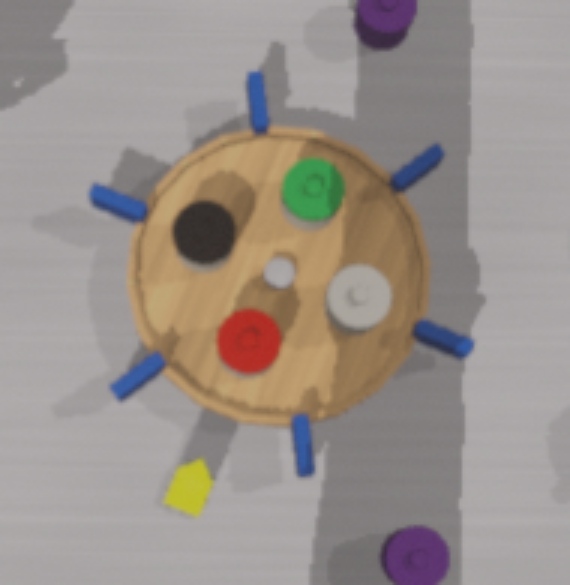

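The crop shows the red lid (249,341) on the line from the hub (280,272) to the pointer (190,487). All the pots are in place and the arm is clear, so I'll hand in.

```bash
python3 -c "
from plant import bot
print(bot.sign_off())"
```

```text
the job is handed in; nothing more can be done
None
```

I turned the carousel about 45° counter-clockwise by pushing one blue tab with the shut fingertips. Then I backed off, lifted clear and handed in at about 6.9 s; no verdict was reported.

- **Alignment:** in the last picture the red pot sits at 157.6° about the axis and the pointer at 157.7°, which puts it well under 1 mm off the line. It is 61 mm out, on the pointer's side.
- **Pots and tray:** all four pots stand in their places. The red pot's reading changed from 157.0° to 157.6° and the pushed tab was hidden before I let go, so I can't tell whether the tray shifted slightly or the reading was noise. I didn't take a second picture to check it was at rest.
- **Forces:** the wrist force stayed within about 2 N at every reading.
- **Other objects:** the arm passed well above the mug and never came close to the rice tub. It ended 0.21 m above the counter, about 90 mm short of the lunch box's centre. I did not re-measure any of the three afterwards.

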